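Feed two porcelain cylinders, one at a time, from a crank drum into a bowl

ROBOT

A 7-joint arm with a two-finger parallel gripper is mounted at the origin on a cart in front of the work surface, level with it; the furniture and walls round the work are solid. World frame = base frame: x ahead of the robot, y to its left, z up, the work surface at z = 0. Lengths are in m, angles in rad, forces in N, time in s.
With the tool pointing down it reaches from about 0.35 to 0.9 m from the base axis. Payload 19.9 kg.
Tool frame: the origin (TCP) lies on the centre line of the jaws, within the pads' length; the fingertips stand ahead of it and the grasp point (between the pads) is the TCP (arm.tcp_to_tips is the z of the fingertips in the tool frame, in m); z points along the fingers, y is the line along which they close (so a half turn about z gives the same grasp; the last joint's range is limited). The gripper opens to 85 mm and grips with 20 to 120 N. Pads are 22 mm wide; open, the fingers measure 114 mm over their backs; the gripper's body (76 mm by 85 mm) begins 54 mm behind the grasp point. The pads swing forward as they close: fully open they stand 13 mm farther back than shut.
Start: joints at [-1.29, 0.417, -0.01, 1.614, 0.005, 1.111, -0.053], TCP at [0.198, 0.593, 0.25] pointing down, gripper open.
Joint ranges: [-2.81, 2.81], [-0.39, 2.02], [-1.27, 1.25], [0.06, 2.57], [-1.19, 4.33], [0.19, 2], [-2.82, 2.82]. Speed limits (rad/s): [1.89, 1.89, 2.39, 2.39, 3.01, 3.01, 3.01].

INTERFACE

Orientations are given as a 3x3 rotation matrix whose columns are the frame's x, y, z axes.
In Python, from plant import arm gives the robot as it stands.
- The arm moves only by the tool apply_moves, never from a script. Its argument "series" is a list of rows, each a list of 2 entries, a list of its own where there are three numbers: the shift along the tool's x, y, z as a fraction of full scale, then the turn, a rotation vector about the tool's x, y, z as a fraction of full scale. A call has 1 to 5 rows; each row shifts and turns the commanded pose from where the row before left it, along the tool's axes as they then stand; what a row does not reach is not made up. Full scale, the value 1, is 0.04 m for a shift and 360 degrees for a turn. A row lasts 1/12 s, in which the tool goes at most 41.7 mm and 7.16 degrees, less where a joint would pass 70% of its speed; a pose out of reach is approached as far as the arm can. A call with a number of a shift or a turn outside -1 to 1 is refused whole. A call with a gripper value outside its range is refused whole. "claw" is the opening, from -1 (shut) to 1 (fully open), set as the call begins (left out, the last holds). The fingers move at their own pace and stop on an object; "force" is the grip in N (left out, the last holds). Time passes only in rows, so rows that do not move let the fingers close. It gives the time, the measured TCP pose, the force, the opening and the grip force at its end, in the units of the state.
- arm.sense(): the state, without advancing time (a new reading comes with each control period).
- arm.get_image(name): name is "scene" or "top" or "wrist"; returns a dict with "color" (400x640x3 uint8, red, green, blue), "fx", "fy", "cx", "cy" (pixels), "k1" (the pictures are not rectified: a ray, as slopes to the right and down, at radius r is drawn at 1 + k1 r^2 times it, then the intrinsics apply), "cam_to_world" (4x4, takes a point from camera to world coordinates); the wrist camera has in their place "tool_from_camera" (4x4, takes a point from camera to tool coordinates, whose origin is the TCP and whose axes are the flange's). Camera axes: x right, y up, looking along -z (the intrinsics and any distortion apply to the point x, -y, -z); pixel columns grow to the right and rows downward; lengths in m; the calibration is good to about 2 mm. A picture is of the moment at which its call begins: read the wrist's pose just before it. There is no depth.
- arm.finish_job(): hands the job in; it is judged then, once.
Trained networks look in the newest picture that a camera, given by its name, has taken for a name from the list of things; names that differ only in an ending like _2 or _b are one class to them, and where a whole thing is asked for, a point or a joint stands for the part that bears it (a point fixed in the world has none). Each returns a list of dicts, best first, with "conf" (0 to 1); they miss things now and then, are a little off and sometimes report something else, mostly with a low value. They report only what shows in the picture. A call takes as long as a camera call.
- arm.masks_of(camera, name): "mask" (400x640 bool, what is visible of it) and "uv" ([column, row] in pixels, amid what is visible of it).
- arm.pinpoint(camera, name): "uv" ([column, row] in pixels: a listed point, or the origin of a listed thing).
The state is a dict: "time": time; "qpos": joint angles; "joint_velocities": joint speeds; "effort": joint torques, N m; "tcp_pos": TCP position; "tcp_rot": TCP orientation; "wrist_force": force on the tool from outside, world axes, zero at the start; "moment": the same for the moment, N m; "opening": finger opening in m; "grasp_force": force on a finger pad.
Only numpy, scipy, OpenCV 4.12 (cv2) and the standard library are available. Lean on these libraries where they do the work, as an engineer would, in place of code of your own. Each camera call takes 0.05 s, during which the arm holds its last target. There are 200 camera calls.

TASK

Stand the low round bowl on the table under the end of the drum feeder's chute. Then turn the crank slowly, its handle going over the top towards the chute, so that the porcelain cylinders drop one at a time: the first must lie still in the bowl before the second one leaves the drum. Stop after two, with the third still in the drum and the bowl standing upright on the table with the two cylinders in it.

Things in the scene. Friction and masses are not known exactly. Their poses are not given: they have to be found in the camera images.
- feeder: Drum feeder, fixed to the table: plywood base 150 x 110 x 12 mm, two cheeks with a drum 130 mm across between them (top 250 mm above the table), a chute in front, a crank on its left. Origin on the table under the drum's middle; z up, -x the way the chute runs (roughly to the robot), +y the crank side. The axle lies along y, 185 mm above the table.
- chute_lip (a point): Middle of the lower end of the aluminium chute's floor, 78 mm above the table; feeder x = -128 mm, y = 0. Chute 58 mm wide, side walls up to 97 mm above the table here, rising at 22 degrees to the drum. Cylinders fly off forward: the bowl's centre belongs about 35 mm (20 to 55) beyond the lip in feeder -x, its rim 22 mm under the lip's underside.
- drum (a joint): Turn of drum and crank in rad: 0 at the start, growing as the handle goes over the top towards the chute (feeder -x). Star wheel with nine open pockets 40 degrees apart, three loaded. The cylinders roll out at about 0.65, 1.35 and 2.05 rad, so stop near 1.0 and near 1.7. It stays where it is left; about 3 N at the handle turns it.
- crank_grip (a point): Middle of the crank's wooden handle, a free-spinning sleeve 14 to 16 mm thick, 50 mm long, parallel to the axle, on an arm of 45 mm radius; feeder y = +87 mm. At drum = 0 it is 46 degrees (0.803 rad) behind the top; at angle q its feeder x = -45 sin(q - 0.803), z = 185 + 45 cos(q - 0.803) mm.
- bowl: Low round bowl, smooth and red, 115 mm over the rim, 52 mm tall, open on top, about 0.15 kg; the only bowl on the robot's table. Origin at the centre of its underside, z up. The wall is thin and steep near the rim, its middle about 53 mm from the axis: pinch it there from above, one finger inside.
- cylinder_1: White porcelain cylinder, 20 mm diameter, 30 mm long, 25 g; origin at its centre, its y axis along its length. In the pocket nearest the chute: drops first.
- cylinder_2: White porcelain cylinder, 20 mm diameter, 30 mm long, 25 g; origin at its centre, its y axis along its length. In the pocket at the top of the drum: drops second.
- cylinder_3: White porcelain cylinder, 20 mm diameter, 30 mm long, 25 g; origin at its centre, its y axis along its length. In the pocket behind the top: must stay in the drum.

How it is judged:
By the outcome, as a careful person would: the job done as asked, in the order asked, and still so for the second after the job is handed in, with the robot touching nothing.
It also fails if it takes over 72 s, if anything falls off the work surface, if the arm or the gripper's body presses on something with over 40 N, if the wrist force passes 120 N, or if a joint passes its speed limit or range.

## Working session

There is one attempt and no reset: what is moved stays moved. The work goes in short steps, Python scripts to look and compute and a tool call to move; the robot and the scene stay as the last step left them, time stands still between calls to the robot, and variables do not carry over. Pictures are saved under pics/ and viewed, at most 10 in all, crops included, and the job is handed in when it is done.

Besides the shell and the picture viewer there is one more tool, called after "Request:" as name(argument=value, ...), one argument or row to a line, values as JSON. apply_moves: Moves the arm, as the interface text tells. Its arguments: {"type":"object","properties":{"series":{"type":"array"},"claw":{"type":"number"},"force":{"type":"number"}},"required":["series"]}

```bash
ls; mkdir -p pics; python3 - <<'E'
from plant import arm
import cv2,numpy as np
s=arm.sense();print(s['time'],s['tcp_pos'],np.round(s['tcp_rot'],3).tolist(),s['opening'],arm.tcp_to_tips)
ims=[]
for c in("scene","top"):
    i=arm.get_image(c);ims.append(i['color'])
    print(c,i['fx'],i['cx'],i['cy'],i['k1'],np.round(i['cam_to_world'],3).tolist())
    for n in("feeder","chute_lip","crank_grip","bowl","cylinder_1"):
        print(n,[(round(d['conf'],2),np.round(d['uv']).tolist()) for d in arm.pinpoint(c,n)][:4])
    cv2.imwrite(f'pics/{c}0.png',i['color'][:,:,::-1])
print(arm.sense()['time'])
E
```

```text
pics
0.0 [0.19813799 0.59240823 0.24963999] [[-0.948, 0.317, -0.0], [0.317, 0.948, -0.001], [-0.0, -0.001, -1.0]] 0.08541636080260534 0.019
scene 389.96536069555145 330.5780500625879 206.18966378416303 -0.028304167746069378 [[0.676, 0.407, -0.614, -0.027], [-0.737, 0.395, -0.549, -0.508], [0.019, 0.824, 0.567, 0.719], [0.0, 0.0, 0.0, 1.0]]
feeder [(0.97, [319.0, 240.0])]
chute_lip []
crank_grip [(0.85, [306.0, 162.0])]
bowl [(0.98, [392.0, 347.0]), (0.62, [320.0, 240.0])]
cylinder_1 [(0.57, [320.0, 167.0])]
top 382.94842947908404 320.4887955915359 200.00354442292578 -0.0025767184562629202 [[-0.02, 0.992, -0.125, 0.467], [-0.999, -0.016, 0.032, 0.03], [0.03, 0.126, 0.992, 1.008], [0.0, 0.0, 0.0, 1.0]]
feeder [(0.91, [287.0, 201.0])]
chute_lip [(0.6, [287.0, 251.0])]
crank_grip [(0.94, [232.0, 176.0])]
bowl [(0.66, [421.0, 248.0]), (0.5, [276.0, 168.0])]
cylinder_1 [(0.65, [274.0, 169.0]), (0.62, [278.0, 204.0]), (0.61, [279.0, 189.0])]
0.6
```

View pics/scene0.png

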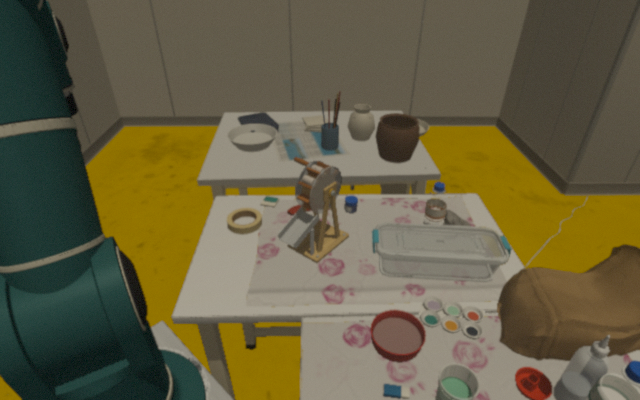

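View pics/top0.png

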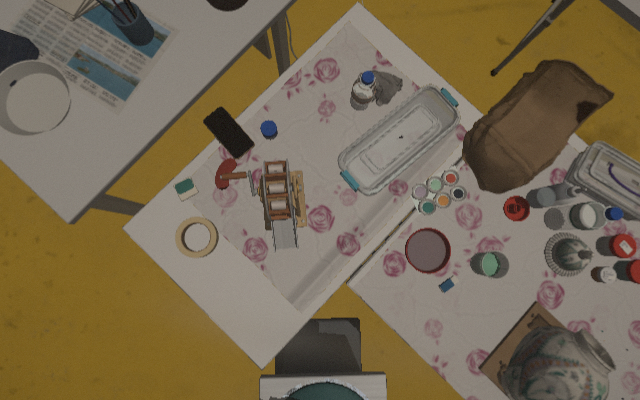

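Scene: the feeder (~320,205) has its crank on the left and the red bowl is at (397,335). Top: chute lip ~(287,248), crank handle ~(232,176), bowl ~(427,250). There is free cloth in front of the chute. Next I measure.

```bash
cat > h.py <<'E'
import numpy as np,cv2
from scipy.optimize import least_squares
from plant import arm
def proj(im,P,T=None):
    T=im['cam_to_world'] if T is None else T
    p=np.linalg.inv(T)@np.r_[P,1]; a=np.array([p[0],-p[1]])/-p[2]
    a=a*(1+im['k1']*(a@a)); return np.array([im['fx']*a[0]+im['cx'],im['fy']*a[1]+im['cy']])
def tri(obs): # [(im,T,uv)]
    f=lambda P:np.concatenate([proj(i,P,T)-u for i,T,u in obs])
    r=least_squares(f,[.5,0,.1]); return r.x,np.abs(r.fun).max()
def wristT(im,s):
    T=np.eye(4);T[:3,:3]=s['tcp_rot'];T[:3,3]=s['tcp_pos'];return T@im['tool_from_camera']
def feed(x,y,w,p):
    c,s=np.cos(w),np.sin(w);return np.array([x+c*p[0]-s*p[1],y+s*p[0]+c*p[1],p[2]])
LOC={'feeder':(0,0,0),'chute_lip':(-.128,0,.078),'crank_grip':(.0324,.087,.2162)}
def rim(mask): # outline of the visible bowl -> ellipse
    c=max(cv2.findContours(mask.astype(np.uint8),0,1)[0],key=cv2.contourArea);return c[:,0,:].astype(float)
E
python3 - <<'E'
from h import *
im={};ob={}
for c in("scene","top"):
    im[c]=arm.get_image(c)
    for n in LOC:
        d=arm.pinpoint(c,n)
        if d and d[0]['conf']>.5: ob[c,n]=np.array(d[0]['uv'],float)
    d=arm.pinpoint(c,'bowl');b=max(d,key=lambda e:e['uv'][0]);ob[c,'bowl']=np.array(b['uv'],float)
    m=max(arm.masks_of(c,'bowl'),key=lambda e:e['conf'])
    pts=rim(m['mask']);ob[c,'rim']=pts;print(c,'mask',m['uv'],m['conf'],m['mask'].sum())
f=lambda v:np.concatenate([proj(im[c],feed(*v,LOC[n]))-u for (c,n),u in ob.items() if n in LOC])
r=least_squares(f,[.6,.1,0],loss='soft_l1');print('feeder',r.x,np.round(f(r.x),1),[k for k in ob if k[1] in LOC])
for n in('feeder','crank_grip','bowl'):
    o=[(im[c],None,ob[c,n]) for c in im if (c,n) in ob]
    if len(o)>1: print(n,*tri(o))
# bowl from the mask in top view: fit centre & height of rim with radius .0575
t=np.linspace(0,2*np.pi,60)
def g(v):
    out=[]
    for c in im:
        e=np.array([proj(im[c],[v[0]+.0575*np.cos(a),v[1]+.0575*np.sin(a),v[2]]) for a in t])
        # rim's upper outline matches mask hull at the far half
        h=ob[c,'rim'];far=e[e[:,1]<e[:,1].mean()]
        out+=[np.min(np.hypot(*(h-q).T)) for q in far]
    return out
r=least_squares(g,[*tri([(im[c],None,ob[c,'bowl']) for c in im])[0][:2],.052],loss='soft_l1',diff_step=1e-3)
print('bowl rim',r.x,np.mean(np.abs(r.fun)))
w=arm.get_image('wrist');print(np.round(w['tool_from_camera'],3).tolist(),w['fx']);print(arm.sense()['time'])
E
```

```text
scene mask [394.7, 332.8] 0.62 2398
top mask [427.1, 249.4] 0.77 1703
feeder [0.59786599 0.09337285 0.07051757] [-1.2  0.8 -0.2  3.1 -0.7  0.2 -0.3 -4.   0.4 -0.9] [('scene', 'feeder'), ('scene', 'chute_lip'), ('scene', 'crank_grip'), ('top', 'feeder'), ('top', 'crank_grip')]
feeder [0.58959744 0.08870059 0.01019507] 1.993968710874583
crank_grip [0.62309904 0.18221075 0.2171353 ] 0.8740518089519469
bowl [ 0.4510692  -0.26961154  0.00365589] 1.8898388323491417
bowl rim [ 0.45885837 -0.26921219  0.04997888] 0.5800486884294834
[[-0.0, 0.95, 0.313, 0.08], [1.0, 0.0, 0.001, -0.0], [0.0, 0.313, -0.95, -0.125], [0.0, 0.0, 0.0, 1.0]] 296.1251002049562
1.25
```

Request:
apply_moves(
  series=[
    [[0, 0, 0], [0, 0, 0.01875]],
    [[0, 0, 0], [0, 0, 0.01875]],
    [[0, 0, 0], [0, 0, 0.01875]],
    [[0, 0, 0], [0, 0, 0.01875]],
    [[0, 0, 0], [0, 0, 0.01875]],
  ],
  claw=1,
)

```text
time: 1.67
tcp_pos: [0.1983, 0.5927, 0.2503]
tcp_rot: [[-0.608, 0.794, 0.0], [0.794, 0.608, -0.0], [-0.0, -0.0, -1.0]]
wrist_force: [-0.8, 0.9, -0.1]
opening: 0.0854
grasp_force: 0.0
```

Request:
apply_moves(
  series=[
    [[0, 0, 0], [0, 0, 0.01875]],
    [[0, 0, 0], [0, 0, 0.01875]],
    [[0, 0, 0], [0, 0, 0.01875]],
    [[0, 0, 0], [0, 0, 0.01875]],
    [[0, 0, 0], [0, 0, 0.01875]],
  ],
)

```text
time: 2.08
tcp_pos: [0.1982, 0.5927, 0.2503]
tcp_rot: [[-0.064, 0.998, -0.0], [0.998, 0.064, -0.0], [-0.0, -0.0, -1.0]]
wrist_force: [-0.4, -0.5, 0.3]
opening: 0.0856
grasp_force: 0.0
```

Request:
apply_moves(
  series=[
    [[-0.4, 0.114, -0.06], [0, 0, 0]],
    [[-0.8, 0.228, -0.12], [0, 0, 0]],
    [[-0.8, 0.228, -0.12], [0, 0, 0]],
    [[-0.8, 0.228, -0.12], [0, 0, 0]],
    [[-0.8, 0.228, -0.12], [0, 0, 0]],
  ],
)

```text
time: 2.5
tcp_pos: [0.2495, 0.4504, 0.272]
tcp_rot: [[-0.07, 0.998, -0.0], [0.998, 0.07, 0.0], [0.0, -0.0, -1.0]]
wrist_force: [0.8, -0.0, 0.1]
opening: 0.0853
grasp_force: 0.0
```

Request:
apply_moves(
  series=[
    [[-0.8, 0.228, -0.12], [0, 0, 0]],
    [[-0.8, 0.228, -0.12], [0, 0, 0]],
    [[-0.8, 0.228, -0.12], [0, 0, 0]],
    [[-0.8, 0.228, -0.12], [0, 0, 0]],
    [[-0.8, 0.228, -0.12], [0, 0, 0]],
  ],
)

```text
time: 2.92
tcp_pos: [0.3062, 0.2939, 0.2962]
tcp_rot: [[-0.07, 0.998, 0.0], [0.998, 0.07, 0.0], [0.0, 0.0, -1.0]]
wrist_force: [1.2, 0.4, 1.2]
opening: 0.0856
grasp_force: 0.0
```

Request:
apply_moves(
  series=[
    [[-0.8, 0.228, -0.12], [0, 0, 0]],
    [[-0.8, 0.228, -0.12], [0, 0, 0]],
    [[-0.8, 0.228, -0.12], [0, 0, 0]],
    [[-0.8, 0.228, -0.12], [0, 0, 0]],
    [[-0.8, 0.228, -0.12], [0, 0, 0]],
  ],
)

```text
time: 3.33
tcp_pos: [0.3628, 0.1374, 0.3203]
tcp_rot: [[-0.07, 0.998, 0.0], [0.998, 0.07, 0.001], [0.001, 0.0, -1.0]]
wrist_force: [0.1, 0.1, 1.4]
opening: 0.0857
grasp_force: 0.0
```

```bash
python3 - <<'E'
from h import *
arm.get_image('wrist');s=arm.sense();im=arm.get_image('wrist');T=wristT(im,s);print(s['tcp_pos'])
cv2.imwrite('pics/w1.png',im['color'][:,:,::-1])
v=(.598,.0934,.0705)
for n in LOC: print(n,[(round(d['conf'],2),np.round(d['uv'],1).tolist()) for d in arm.pinpoint('wrist',n)][:2],'pred',np.round(proj(im,feed(*v,LOC[n]),T),1))
E
```

```text
[0.36490011 0.13238109 0.32125357]
feeder [(0.86, [460.3, 195.8])] pred [461.8 193.7]
chute_lip [(0.87, [393.4, 210.3])] pred [394.  211.2]
crank_grip [(0.85, [630.0, 165.5])] pred [631.  168.4]
```

View pics/w1.png

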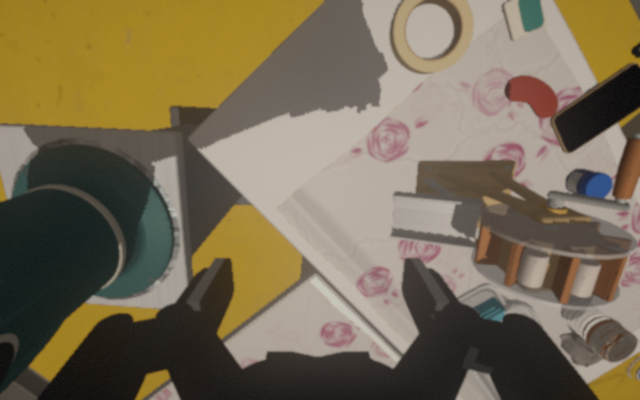

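The wrist view agrees with the feeder fit to within 3 px: chute lip at (393,210) and handle at (630,166). On to the bowl.

Request:
apply_moves(
  series=[
    [[-0.68, 0.02, 0.2], [0, 0, 0]],
    [[-0.68, 0.02, 0.2], [0, 0, 0]],
    [[-0.68, 0.02, 0.2], [0, 0, 0]],
    [[-0.68, 0.02, 0.2], [0, 0, 0]],
    [[-0.68, 0.02, 0.2], [0, 0, 0]],
  ],
)

```text
time: 4.0
tcp_pos: [0.3759, 0.0035, 0.2795]
tcp_rot: [[-0.072, 0.997, 0.0], [0.997, 0.072, -0.0], [-0.0, -0.0, -1.0]]
wrist_force: [1.0, 0.9, 0.2]
opening: 0.0855
grasp_force: 0.0
```

Request:
apply_moves(
  series=[
    [[-0.68, 0.02, 0.2], [0, 0, 0]],
    [[-0.68, 0.02, 0.2], [0, 0, 0]],
    [[-0.68, 0.02, 0.2], [0, 0, 0]],
    [[-0.68, 0.02, 0.2], [0, 0, 0]],
    [[-0.68, 0.02, 0.2], [0, 0, 0]],
  ],
)

```text
time: 4.42
tcp_pos: [0.3899, -0.1319, 0.2398]
tcp_rot: [[-0.072, 0.997, 0.001], [0.997, 0.072, 0.0], [0.0, 0.001, -1.0]]
wrist_force: [1.0, 0.7, -0.7]
opening: 0.0854
grasp_force: 0.0
```

Request:
apply_moves(
  series=[
    [[-0.68, 0.02, 0.2], [0, 0, 0]],
    [[-0.68, 0.02, 0.2], [0, 0, 0]],
    [[-0.68, 0.02, 0.2], [0, 0, 0]],
    [[-0.68, 0.02, 0.2], [0, 0, 0]],
    [[-0.68, 0.02, 0.2], [0, 0, 0]],
  ],
)

```text
time: 4.83
tcp_pos: [0.4037, -0.2673, 0.1985]
tcp_rot: [[-0.072, 0.997, -0.002], [0.997, 0.072, 0.0], [0.0, -0.002, -1.0]]
wrist_force: [0.5, 1.1, 1.0]
opening: 0.0855
grasp_force: 0.0
```

```bash
python3 - <<'E'
from h import *
arm.get_image('wrist');s=arm.sense();im=arm.get_image('wrist');T=wristT(im,s);print(s['tcp_pos'],s['qpos'].round(2) if hasattr(s['qpos'],'round') else s['qpos'])
print([(round(d['conf'],2),np.round(d['uv'],1).tolist()) for d in arm.pinpoint('wrist','bowl')],'pred',proj(im,[.4575,-.2695,0],T))
ms=arm.masks_of('wrist','bowl');c=im['color'].copy()
for m in ms[:1]: print(m['conf'],m['uv'],m['mask'].sum())
for r,z,col in((.0575,.052,(0,255,0)),):
    for a in np.linspace(0,6.28,90):
        u=proj(im,[.4575+r*np.cos(a),-.2695+r*np.sin(a),z],T);cv2.circle(c,tuple(int(k) for k in u),1,col,-1)
cv2.imwrite('pics/w2.png',c[:,:,::-1])
E
```

```text
[ 0.40250942 -0.27224679  0.19795526] [-0.32  0.38  1.03  2.03 -0.4   0.95  0.98]
[(0.95, [366.4, 179.4])] pred [366.66697531 179.54150115]
0.92 [374.0, 185.9] 11054
```

View pics/w2.png

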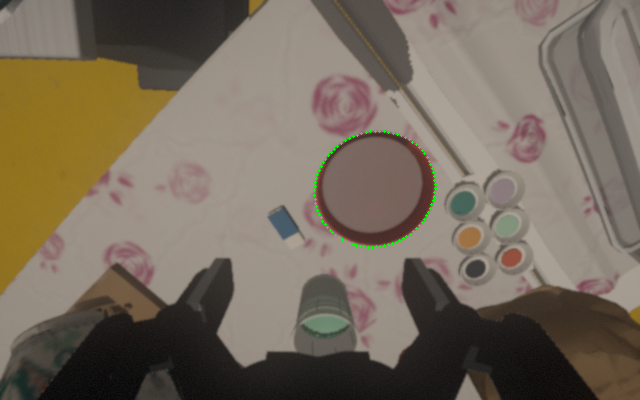

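The wrist view shows the red bowl at (375,188), and the drawn rim circle (115 mm at 52 mm) fits it exactly. The surrounding clutter is clear of the fingers. I'll grasp the near rim.

Request:
apply_moves(
  series=[
    [[-0.03, 0.05, 0.8], [0, 0, 0]],
    [[0, 0, 0.8], [0, 0, 0]],
    [[0, 0, 0.8], [0, 0, 0]],
    [[0, 0, 0.7], [0, 0, 0]],
    [[0, 0, 0.4], [0, 0, 0]],
  ],
)

```text
time: 5.45
tcp_pos: [0.4052, -0.2654, 0.0575]
tcp_rot: [[-0.073, 0.997, -0.002], [0.997, 0.073, 0.002], [0.002, -0.002, -1.0]]
wrist_force: [0.8, -0.2, -0.8]
opening: 0.0851
grasp_force: 0.0
```

Request:
apply_moves(
  series=[
    [[0, 0, 0.2], [0, 0, 0]],
    [[0, 0, 0.08], [0, 0, 0]],
    [[0, 0, 0], [0, 0, 0]],
  ],
)

```text
time: 5.7
tcp_pos: [0.4057, -0.2674, 0.049]
tcp_rot: [[-0.071, 0.997, 0.0], [0.997, 0.071, 0.0], [0.0, 0.0, -1.0]]
wrist_force: [0.4, 0.4, -0.3]
opening: 0.0854
grasp_force: 0.0
```

Request:
apply_moves(
  series=[
    [[0, 0, 0], [0, 0, 0]],
    [[0, 0, 0], [0, 0, 0]],
    [[0, 0, 0], [0, 0, 0]],
    [[0, 0, 0], [0, 0, 0]],
    [[0, 0, 0], [0, 0, 0]],
  ],
  claw=-1,
  force=40,
)

```text
time: 6.12
tcp_pos: [0.4054, -0.2681, 0.0491]
tcp_rot: [[-0.07, 0.998, 0.001], [0.998, 0.07, -0.0], [-0.0, 0.001, -1.0]]
wrist_force: [0.4, -0.2, -0.5]
opening: 0.0255
grasp_force: 0.0
```

Request:
apply_moves(
  series=[
    [[0, 0, 0], [0, 0, 0]],
    [[0, 0, 0], [0, 0, 0]],
    [[0, 0, 0], [0, 0, 0]],
    [[0, 0, 0], [0, 0, 0]],
    [[0, 0, 0], [0, 0, 0]],
  ],
)

```text
time: 6.53
tcp_pos: [0.4054, -0.2688, 0.0492]
tcp_rot: [[-0.069, 0.998, 0.001], [0.998, 0.069, -0.001], [-0.001, 0.001, -1.0]]
wrist_force: [-2.5, -0.4, 10.5]
opening: 0.0072
grasp_force: 38.5
```

Request:
apply_moves(
  series=[
    [[0, 0, -0.1], [0, 0, 0]],
    [[0, 0, -0.3], [0, 0, 0]],
    [[0, 0, -0.5], [0, 0, 0]],
    [[0, 0, -0.5], [0, 0, 0]],
    [[0, 0, -0.4], [0, 0, 0]],
  ],
)

```text
time: 6.95
tcp_pos: [0.4047, -0.2683, 0.1223]
tcp_rot: [[-0.069, 0.998, -0.0], [0.998, 0.069, 0.0], [0.0, -0.0, -1.0]]
wrist_force: [0.6, -0.2, -2.1]
opening: 0.0045
grasp_force: 39.6
```

Request:
apply_moves(
  series=[
    [[0, 0, -0.2], [0, 0, 0]],
    [[0, 0, 0], [0, 0, 0]],
  ],
)

```text
time: 7.12
tcp_pos: [0.4056, -0.2683, 0.1302]
tcp_rot: [[-0.07, 0.998, 0.002], [0.998, 0.07, -0.0], [-0.001, 0.002, -1.0]]
wrist_force: [0.1, -0.0, -1.6]
opening: 0.0048
grasp_force: 39.6
```

```bash
python3 - <<'E'
from h import *
s=arm.sense();im=arm.get_image('wrist');T=wristT(im,s);print(s['tcp_pos'],s['opening'],s['grasp_force'],s['wrist_force'],s['moment'])
im2=arm.get_image('scene')
v=np.hstack([im['color'][100:300,220:520],im2['color'][200:400,280:580]])
cv2.imwrite('pics/g.png',cv2.resize(v,None,fx=1.33,fy=1.33)[:,:,::-1])
E
```

```text
[ 0.40564355 -0.26828853  0.1301918 ] 0.004754244760918005 39.55863407625657 [ 0.1044692  -0.01742723 -1.59167132] [ 0.00468395  0.00997845 -0.0508636 ]
```

View pics/g.png

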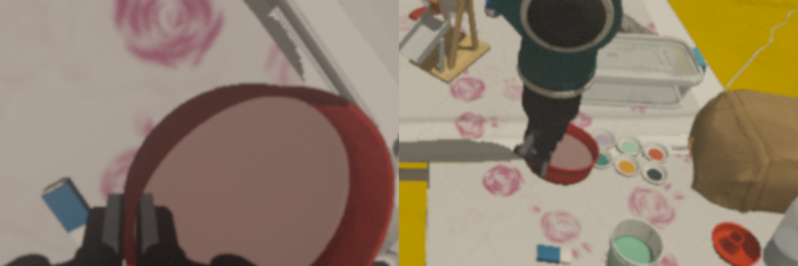

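The bowl is held at its near rim and lifted clear. The pads are at crop (140,220), and the bowl may be slightly tilted, so I'll fit the rim.

```bash
cat > tilt.py <<'E'
from h import *
s=arm.sense();im=arm.get_image('wrist');T=wristT(im,s)
m=max(arm.masks_of('wrist','bowl'),key=lambda e:e['conf']);h=rim(m['mask'])
print(m['conf'],m['mask'].sum(),h.min(0),h.max(0))
h=h[h[:,1]<h[:,1].min()+.75*np.ptp(h[:,1])]; h=h[(h[:,0]<638)]
R=s['tcp_rot'];P=s['tcp_pos']
t=np.linspace(0,2*np.pi,180)
def circ(v):
    # local: radial axis = tool y, lateral = tool x ; pitch about tool x (+ = far rim up), roll about tool y
    y,x,up=R[:,1],R[:,0],-R[:,2]
    a=np.cos(v[0])*y+np.sin(v[0])*up; b=np.cos(v[1])*x+np.sin(v[1])*up
    c=P+.053*a+v[2]*up+v[3]*x
    return np.array([proj(im,c+.0575*(np.cos(k)*a+np.sin(k)*b),T) for k in t])
def g(v):
    e=circ(v); return [np.min(np.hypot(*(e-q).T)) for q in h[::3]]
r=least_squares(g,[0,0,.003,0],diff_step=1e-3,x_scale=[.1,.1,.005,.003],loss='soft_l1')
print('pitch,roll deg',np.degrees(r.x[:2]),'rim above TCP, lateral',r.x[2:],np.mean(r.fun))
E
python3 tilt.py
```

```text
0.82 24282 [313. 161.] [516. 332.]
pitch,roll deg [12.12049248 12.10962954] rim above TCP, lateral [-0.03971661 -0.00242761] 6.0139581770513795
```

```bash
sed -i '/^r=least/,$d' tilt.py; cat >> tilt.py <<'E'
from scipy.optimize import minimize
best=min((minimize(lambda w:np.mean(np.minimum(g(np.array(w)*[.1,.1,.005,.005]),6)),[p,q,.6,0],method='Nelder-Mead') for p in(-1.5,0,1.5) for q in (-1,0,1)),key=lambda r:r.fun)
v=best.x*[.1,.1,.005,.005];print('pitch,roll deg',np.degrees(v[:2]),'rim above TCP, lateral',v[2:],best.fun)
c=im['color'].copy()
for u in circ(v): cv2.circle(c,tuple(int(k) for k in u),1,(0,255,0),-1)
cv2.imwrite('pics/tilt.png',c[:,:,::-1])
E
python3 tilt.py
```

```text
0.89 23980 [313. 162.] [516. 330.]
pitch,roll deg [1.93893774 2.64188526] rim above TCP, lateral [-0.02267654 -0.00331702] 2.8657527468475776
```

View pics/tilt.png

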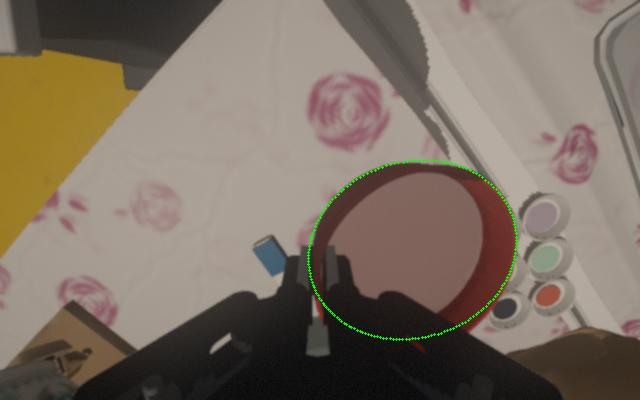

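```bash
python3 - <<'E'
t=open('tilt.py').read()
t=t.replace("h=h[h[:,1]<h[:,1].min()+.75*np.ptp(h[:,1])]; h=h[(h[:,0]<638)]","h=h[((h[:,1]<235)&(h[:,0]>318))|(h[:,0]>490)]")
open('tilt.py','w').write(t)
E
python3 tilt.py
```

```text
0.92 23892 [313. 163.] [516. 330.]
pitch,roll deg [1.83328087 1.79038782] rim above TCP, lateral [-0.0220938 -0.0034414] 1.6560320959549857
```

View pics/tilt.png

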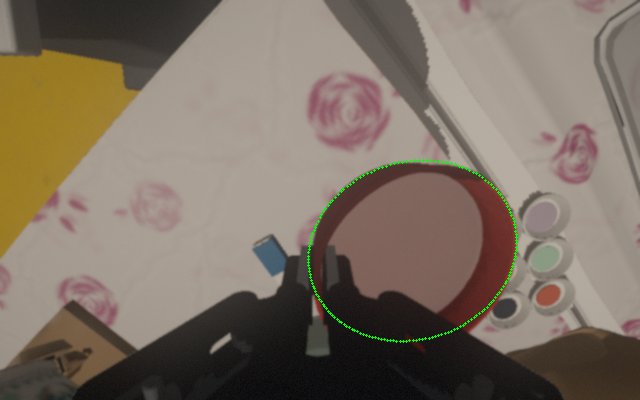

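```bash
cat > tilt2.py <<'E'
from h import *
from scipy.optimize import minimize
s=arm.sense();R=s['tcp_rot'];P=s['tcp_pos'];V=[]
for c in('wrist','scene','top'):
    im=arm.get_image(c);T=wristT(im,s) if c=='wrist' else im['cam_to_world']
    d=arm.pinpoint(c,'bowl');m=arm.masks_of(c,'bowl');g=P+R@[0,.05,.03];pr=proj(im,g,T)
    k=lambda L:[e for e in L if np.hypot(*(np.array(e['uv'])-pr))<60 and e['conf']>.4][:1]
    d,m=k(d),k(m);print(c,pr.round(),[(e['conf'],e['uv']) for e in d],[(e['conf'],int(e['mask'].sum())) for e in m])
    V.append((im,T,np.array(d[0]['uv']) if d else None,m[0]['mask'] if m else None))
o=[(i,T,u) for i,T,u,_ in V if u is not None]
if len(o)>1:
    x,e=tri(o);print('base in tool',R.T@(x-P),e)
t=np.linspace(0,2*np.pi,72,endpoint=False)
def model(v):
    n=cv2.Rodrigues(np.array([v[0],v[1],0.]))[0]  # tilt in tool frame; bowl up = -z tool
    return n,np.array([v[2],.053+v[3],v[4]])       # rim centre in tool frame
def hull(v,im,T):
    n,c=model(v);pts=[c+n@[r*np.cos(a),r*np.sin(a),dz] for r,dz in((.0575,0),(.055,.012),(.036,.052)) for a in t]
    return cv2.convexHull(np.array([proj(im,P+R@p,T) for p in pts],np.float32))
def cost(v):
    J=0
    for k,(im,T,u,m) in enumerate(V):
        if m is None: continue
        h=hull(v,im,T);a=np.zeros(m.shape,np.uint8);cv2.fillConvexPoly(a,h.round(2).astype(np.int32),1)
        c=rim(m)[:,None,:]
        q=h[:,0,:];dd=np.array([cv2.pointPolygonTest(h,(float(p[0]),float(p[1])),True) for p in c[:,0]])
        J+=np.mean(np.minimum(np.abs(dd),5))+ .5*np.mean(np.maximum(-dd,0))
        if u is not None:
            n,cc=model(v);J+=.15*min(np.hypot(*(proj(im,P+R@(cc+n@[0,0,.052]),T)-u)),8)
    return J
sc=np.array([.15,.15,.004,.004,.01])
best=min((minimize(lambda w:cost(w*sc),[p,q,0,0,z],method='Nelder-Mead',options=dict(maxiter=250)) for p in(-1.5,0,1.5) for q in(-1,0,1) for z in (0,2)),key=lambda r:r.fun)
v=best.x*sc;n,c=model(v)
print('tilt deg about tool x,y',np.degrees(v[:2]),'rim centre tool',c,'base',c+n@[0,0,.052],best.fun)
ims=[]
for im,T,u,m in V[:2]:
    a=im['color'].copy();cv2.polylines(a,[hull(v,im,T).astype(np.int32)],True,(0,255,0),1)
    for k in t: cv2.circle(a,tuple(int(j) for j in proj(im,P+R@(c+n@[.0575*np.cos(k),.0575*np.sin(k),0]),T)),0,(255,255,0),-1)
    q=[int(j) for j in proj(im,P+R@[0,.05,.03],T)];ims.append(cv2.resize(a[max(q[1]-130,0):max(q[1]-130,0)+200,q[0]-130:q[0]+130],(390,300)))
cv2.imwrite('pics/tilt2.png',np.hstack(ims)[:,:,::-1])
E
time python3 tilt2.py
```

```text
wrist [402. 249.] [(0.65, [382.3, 235.2])] [(0.81, 24709)]
scene [397. 315.] [(0.82, [392.5, 327.3])] [(0.8, 1304)]
top [433. 251.] [(0.59, [429.8, 254.0])] [(0.93, 1376)]
base in tool [-0.00202504  0.04297539  0.05457635] 2.6145948319537524
tilt deg about tool x,y [ 8.57449177 -3.07449957] rim centre tool [-0.00132513  0.05248244  0.00846288] base [-0.00410372  0.04473322  0.05980711] 9.362243809995055
real	1m22.552s
user	1m23.955s
sys	0m9.661s
```

View pics/tilt2.png

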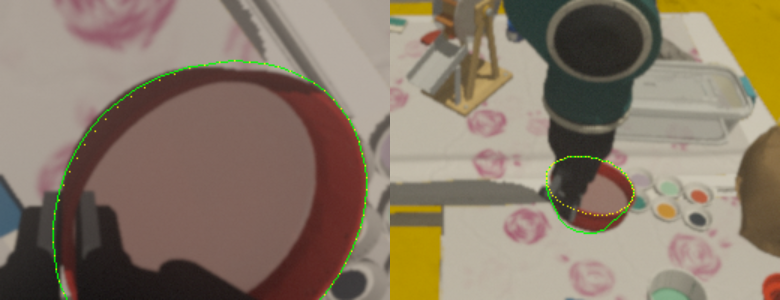

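The fit now matches both views. The bowl droops about 9° at its far side, with its base 45 mm ahead of the TCP and 60 mm below. I'll level it by tilting the tool −9° about tool x, then slide it in sideways, low, under the chute.

Request:
apply_moves(
  series=[
    [[0.25, 0, 0], [0, 0, 0]],
    [[0.5, 0, 0], [0, 0, 0]],
    [[0.75, 0, 0], [0, 0, 0]],
    [[0.75, 0, 0], [0, 0, 0]],
    [[0.75, 0, 0], [0, 0, 0]],
  ],
)

```text
time: 8.38
tcp_pos: [0.3963, -0.1474, 0.1287]
tcp_rot: [[-0.069, 0.998, -0.0], [0.998, 0.069, -0.0], [-0.0, -0.0, -1.0]]
wrist_force: [1.0, 1.1, -1.8]
opening: 0.0047
grasp_force: 39.6
```

Request:
apply_moves(
  series=[
    [[0.75, 0, 0], [0, 0, 0]],
    [[0.75, 0, 0], [0, 0, 0]],
    [[0.75, 0, 0], [0, 0, 0]],
    [[0.5, 0, 0], [0, 0, 0]],
    [[0.3, 0, 0], [0, 0, 0]],
  ],
)

```text
time: 8.8
tcp_pos: [0.3879, -0.0244, 0.1287]
tcp_rot: [[-0.072, 0.997, -0.0], [0.997, 0.072, 0.001], [0.001, -0.0, -1.0]]
wrist_force: [0.9, -1.2, -1.8]
opening: 0.0043
grasp_force: 39.5
```

Request:
apply_moves(
  series=[
    [[0.2, 0, 0], [0, 0, 0]],
    [[0, 0, 0], [-0.00825, 0, 0]],
    [[0, 0, 0], [-0.00825, 0, 0]],
    [[0, 0, 0], [-0.00825, 0, 0]],
    [[0, 0, 0], [0, 0, 0]],
  ],
)

```text
time: 9.22
tcp_pos: [0.3865, -0.019, 0.1284]
tcp_rot: [[-0.069, 0.985, 0.156], [0.998, 0.068, 0.012], [0.001, 0.156, -0.988]]
wrist_force: [-0.7, -0.2, -1.8]
opening: 0.0042
grasp_force: 39.5
```

```bash
sed -i 's/for z in (0,2)/for z in (1,)/;s/for p in(-1.5,0,1.5) for q in(-1,0,1)/for p in(0,1) for q in(0,)/;s/pics.tilt2/pics\/tilt3/' tilt2.py; python3 tilt2.py; python3 -c "
from plant import arm;s=arm.sense();print(s['tcp_pos'],s['tcp_rot'].round(3).tolist(),s['wrist_force'],s['time'],s['qpos'])"
```

```text
wrist [402. 249.] [(0.87, [378.2, 232.7])] [(0.83, 24343)]
scene [305. 258.] [] [(0.76, 1148)]
top [328. 260.] [(0.79, [329.6, 259.5])] [(0.84, 1675)]
base in tool [-0.00508715  0.04295865  0.06416284] 0.2061178147671967
tilt deg about tool x,y [10.08302399 -4.44213185] rim centre tool [-0.0003782   0.05398152  0.0098214 ] base [-0.00438494  0.04488675  0.06086287] 8.311017679175814
[ 0.38784025 -0.01899235  0.1286888 ] [[-0.07, 0.986, 0.154], [0.998, 0.069, 0.01], [-0.001, 0.154, -0.988]] [ 0.23703825  0.15441648 -1.07664286] 9.6667 [-1.01156286  0.20520935  1.08250519  2.39874634 -0.40452832  0.52433149
  0.45711296]
```

Request:
apply_moves(
  series=[
    [[0, -0.05, 0.3], [0, 0, 0]],
    [[0, -0.07, 0.45], [0, 0, 0]],
    [[0, -0.07, 0.45], [0, 0, 0]],
    [[0, -0.06, 0.35], [0, 0, 0]],
    [[0, -0.01, 0.08], [0, 0, 0]],
  ],
)

```text
time: 10.08
tcp_pos: [0.3866, -0.0192, 0.061]
tcp_rot: [[-0.069, 0.986, 0.152], [0.998, 0.068, 0.01], [-0.001, 0.152, -0.988]]
wrist_force: [-1.6, -1.4, -1.0]
opening: 0.0043
grasp_force: 39.5
```

Request:
apply_moves(
  series=[
    [[0, 0, 0], [0, 0, 0]],
    [[0.2, 0, 0], [0, 0, 0]],
    [[0.3, 0, 0], [0, 0, 0]],
    [[0.35, 0, 0], [0, 0, 0]],
    [[0.35, 0, 0], [0, 0, 0]],
  ],
)

```text
time: 10.5
tcp_pos: [0.3847, 0.0297, 0.0637]
tcp_rot: [[-0.069, 0.985, 0.156], [0.998, 0.068, 0.011], [0.0, 0.156, -0.988]]
wrist_force: [0.0, 0.5, -0.9]
opening: 0.0047
grasp_force: 39.5
```

```bash
python3 - <<'E'
from h import *
s=arm.sense();print(s['tcp_pos'],s['wrist_force'],s['qpos'],s['opening'])
E
```

```text
[0.38465886 0.02970196 0.06365133] [ 0.0111503   0.46039996 -0.90147266] [-0.85057871  0.36653892  0.77206869  2.43842965 -0.74328103  0.36380518
  0.62651456] 0.004681149551843891
```

Request:
apply_moves(
  series=[
    [[0.35, 0, 0], [0, 0, 0]],
    [[0.35, 0, 0], [0, 0, 0]],
    [[0.3, 0, 0], [0, 0, 0]],
    [[0.25, 0, 0], [0, 0, 0]],
    [[0, 0, 0], [0, 0, 0]],
  ],
)

```text
time: 10.92
tcp_pos: [0.3811, 0.081, 0.0636]
tcp_rot: [[-0.073, 0.985, 0.155], [0.997, 0.072, 0.012], [0.001, 0.156, -0.988]]
wrist_force: [0.5, -0.5, -1.2]
opening: 0.0045
grasp_force: 39.5
```

Request:
apply_moves(
  series=[
    [[0, -0.01, 0.08], [0, 0, 0]],
    [[0, -0.01, 0.05], [0, 0, 0]],
    [[0, 0, 0], [0, 0, 0]],
    [[0, 0, 0], [0, 0, 0]],
  ],
)

```text
time: 11.25
tcp_pos: [0.3807, 0.0783, 0.0575]
tcp_rot: [[-0.069, 0.986, 0.154], [0.998, 0.068, 0.011], [-0.0, 0.155, -0.988]]
wrist_force: [0.0, 0.4, -2.0]
opening: 0.0041
grasp_force: 39.5
```

```bash
sed -i 's/tilt3/tilt4/' tilt2.py; python3 tilt2.py; python3 - <<'E'
from h import *
s=arm.sense();print(s['tcp_pos'],s['wrist_force'],s['qpos'],s['opening'],s['time'])
E
```

```text
wrist [402. 249.] [(0.62, [381.9, 234.3])] [(0.8, 23872)]
scene [277. 262.] [] [(0.56, 972)]
top [288. 262.] [(0.59, [288.2, 261.2])] [(0.73, 1200)]
base in tool [-0.0017565   0.04355764  0.05461417] 1.315379936742545
tilt deg about tool x,y [ 7.91214837 -5.07249381] rim centre tool [-0.00045921  0.05206575  0.00999468] base [-0.00504224  0.04491707  0.06129666] 8.63221496413544
[0.38069596 0.07897527 0.05744754] [ 0.05727538  0.1741005  -1.92452883] [-0.98969695  0.39593578  0.77131126  2.43232371 -0.75897     0.35240138
  0.49888697] 0.004725131528175248 11.7
```

View pics/tilt4.png

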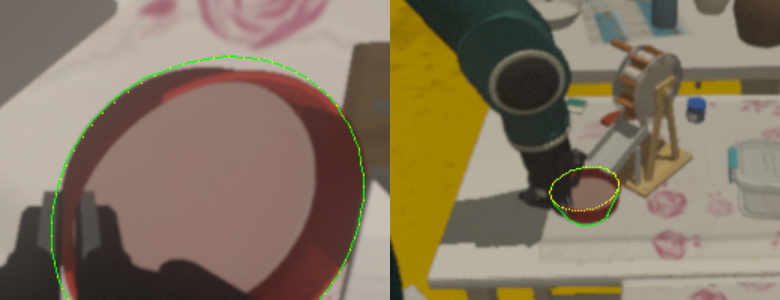

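The bowl is at the chute end and looks level (scene crop 585,195). I'll lower it to contact.

Request:
apply_moves(
  series=[
    [[0, -0.005, 0.035], [0, 0, 0]],
    [[0, 0, 0.03], [0, 0, 0]],
    [[0, 0, 0], [0, 0, 0]],
  ],
)

```text
time: 11.95
tcp_pos: [0.3808, 0.079, 0.0546]
tcp_rot: [[-0.07, 0.986, 0.154], [0.998, 0.069, 0.011], [-0.0, 0.155, -0.988]]
wrist_force: [-0.8, 0.6, -1.7]
opening: 0.0046
grasp_force: 39.5
```

Request:
apply_moves(
  series=[
    [[0, -0.005, 0.03], [0, 0, 0]],
    [[0, 0, 0], [0, 0, 0]],
    [[0, 0, 0], [0, 0, 0]],
  ],
)

```text
time: 12.2
tcp_pos: [0.3808, 0.0789, 0.0536]
tcp_rot: [[-0.07, 0.986, 0.154], [0.998, 0.069, 0.011], [-0.0, 0.155, -0.988]]
wrist_force: [-0.0, -0.6, -0.8]
opening: 0.0043
grasp_force: 39.5
```

Request:
apply_moves(
  series=[
    [[0, -0.005, 0.03], [0, 0, 0]],
    [[0, 0, 0], [0, 0, 0]],
    [[0, 0, 0], [0, 0, 0]],
  ],
)

```text
time: 12.45
tcp_pos: [0.3808, 0.0789, 0.0523]
tcp_rot: [[-0.07, 0.986, 0.154], [0.998, 0.069, 0.011], [-0.0, 0.155, -0.988]]
wrist_force: [0.3, 0.4, -1.4]
opening: 0.0045
grasp_force: 39.6
```

Request:
apply_moves(
  series=[
    [[0, 0, 0.02], [0, 0, 0]],
    [[0, 0, 0], [0, 0, 0]],
    [[0, 0, 0], [0, 0, 0]],
  ],
)

```text
time: 12.7
tcp_pos: [0.381, 0.079, 0.0516]
tcp_rot: [[-0.07, 0.986, 0.155], [0.998, 0.069, 0.011], [-0.0, 0.155, -0.988]]
wrist_force: [0.4, 0.5, 0.1]
opening: 0.0045
grasp_force: 40.4
```

Request:
apply_moves(
  series=[
    [[0, 0, 0.02], [0, 0, 0]],
    [[0, 0, 0], [0, 0, 0]],
    [[0, 0, 0], [0, 0, 0]],
  ],
)

```text
time: 12.95
tcp_pos: [0.3811, 0.0789, 0.0508]
tcp_rot: [[-0.07, 0.986, 0.154], [0.998, 0.069, 0.011], [-0.0, 0.155, -0.988]]
wrist_force: [-0.8, -0.8, 1.6]
opening: 0.0045
grasp_force: 42.3
```

Request:
apply_moves(
  series=[
    [[0, 0, 0], [0, 0, 0]],
    [[0, 0, 0], [0, 0, 0]],
    [[0, 0, 0], [0, 0, 0]],
    [[0, 0, 0], [0, 0, 0]],
    [[0, 0, 0], [0, 0, 0]],
  ],
  claw=-0.3,
)

```text
time: 13.37
tcp_pos: [0.3811, 0.079, 0.0508]
tcp_rot: [[-0.07, 0.986, 0.155], [0.998, 0.069, 0.011], [-0.0, 0.155, -0.988]]
wrist_force: [-0.1, -0.1, 0.5]
opening: 0.0302
grasp_force: 0.0
```

Request:
apply_moves(
  series=[
    [[0, 0, -0.2], [0, 0, 0]],
    [[0, 0, -0.4], [0, 0, 0]],
    [[0, 0, -0.7], [0, 0, 0]],
    [[0, 0, -0.7], [0, 0, 0]],
    [[0, 0, -0.5], [0, 0, 0]],
  ],
)

```text
time: 13.78
tcp_pos: [0.3703, 0.0791, 0.1276]
tcp_rot: [[-0.072, 0.985, 0.158], [0.997, 0.071, 0.011], [-0.0, 0.158, -0.987]]
wrist_force: [0.4, 0.7, 0.6]
opening: 0.0298
grasp_force: 0.0
```

```bash
cat > bw.py <<'E'
from h import *
s=arm.sense();print(s['tcp_pos'],s['wrist_force'],s['time'])
V=[]
for c in('wrist','scene','top'):
    im=arm.get_image(c);T=wristT(im,s) if c=='wrist' else im['cam_to_world']
    pr=proj(im,[.435,.082,0],T)
    d=[e for e in arm.pinpoint(c,'bowl') if np.hypot(*(np.array(e['uv'])-pr))<80][:1]
    print(c,pr.round(),[(round(e['conf'],2),np.round(e['uv'],1)) for e in d])
    if d: V.append((im,T,np.array(d[0]['uv'])))
x,e=tri(V);c,sn=np.cos(.0705),np.sin(.0705);q=x[:2]-[.598,.0934]
print('bowl',x,e,'feeder xy',c*q[0]+sn*q[1],-sn*q[0]+c*q[1])
E
python3 bw.py
```

```text
[0.37031254 0.07914117 0.12761557] [0.39032521 0.70180912 0.59304484] 13.7833
wrist [364. 197.] [(0.59, array([362.4, 200.3]))]
scene [278. 272.] [(0.7, array([278. , 271.7]))]
top [289. 261.] [(0.71, array([290. , 263.1]))]
bowl [0.43201007 0.08000505 0.00415057] 0.5955672590516201 feeder xy -0.16652116007708906 -0.0016690767858247978
```

The bowl stands 38 mm beyond the lip, centred. Now to the crank.

Request:
apply_moves(
  series=[
    [[0, 0, 0], [0.00825, 0, 0]],
    [[0, 0, 0], [0.00825, 0, 0]],
    [[0, 0, 0], [0.00825, 0, 0]],
    [[0.15, 0.05, -0.25], [0, 0, 0]],
    [[0.27, 0.095, -0.5], [0, 0, 0]],
  ],
  claw=0.4,
)

```text
time: 14.5
tcp_pos: [0.3746, 0.0944, 0.1558]
tcp_rot: [[-0.068, 0.998, 0.001], [0.998, 0.068, -0.004], [-0.004, 0.001, -1.0]]
wrist_force: [-0.4, 0.2, 1.0]
opening: 0.0599
grasp_force: 0.0
```

Request:
apply_moves(
  series=[
    [[0.27, 0.095, -0.5], [0, 0, 0]],
    [[0.27, 0.095, -0.5], [0, 0, 0]],
    [[0.27, 0.095, -0.5], [0, 0, 0]],
    [[0.27, 0.095, -0.5], [0, 0, 0]],
    [[0.27, 0.095, -0.5], [0, 0, 0]],
  ],
)

```text
time: 14.92
tcp_pos: [0.3897, 0.1517, 0.2578]
tcp_rot: [[-0.071, 0.997, 0.004], [0.997, 0.071, 0.0], [-0.0, 0.004, -1.0]]
wrist_force: [0.1, 0.5, 0.4]
opening: 0.0599
grasp_force: 0.0
```

Request:
apply_moves(
  series=[
    [[0.27, 0.095, -0.5], [0, 0, 0]],
    [[0.27, 0.095, -0.5], [0, 0, 0]],
    [[0.27, 0.095, -0.5], [0, 0, 0]],
    [[0.27, 0.095, -0.5], [0, 0, 0]],
    [[0.1, 0.3, -0.25], [0, 0, 0]],
  ],
)

```text
time: 15.33
tcp_pos: [0.4127, 0.2022, 0.3488]
tcp_rot: [[-0.074, 0.997, 0.004], [0.997, 0.074, 0.003], [0.003, 0.004, -1.0]]
wrist_force: [-0.2, 0.4, 0.4]
opening: 0.0596
grasp_force: 0.0
```

Request:
apply_moves(
  series=[
    [[-0.05, 0.6, 0], [0, 0, 0]],
    [[-0.05, 0.7, 0], [0, 0, 0]],
    [[-0.05, 0.7, 0], [0, 0, 0]],
    [[-0.05, 0.7, 0], [0, 0, 0]],
    [[-0.05, 0.7, 0], [0, 0, 0]],
  ],
)

```text
time: 15.75
tcp_pos: [0.5499, 0.2002, 0.3454]
tcp_rot: [[-0.072, 0.997, 0.001], [0.997, 0.072, -0.0], [-0.001, 0.001, -1.0]]
wrist_force: [-1.4, 1.2, 1.1]
opening: 0.0596
grasp_force: 0.0
```

```bash
python3 - <<'E'
from h import *
s=arm.sense();im=arm.get_image('wrist');T=wristT(im,s);print(s['tcp_pos'],s['tcp_rot'].round(3).tolist(),s['qpos'],s['time'])
v=(.598,.0934,.0705)
d=arm.pinpoint('wrist','crank_grip');print([(e['conf'],e['uv']) for e in d[:2]],'pred',proj(im,feed(*v,LOC['crank_grip']),T))
E
```

```text
[0.54994693 0.20021058 0.34542967] [[-0.072, 0.997, 0.001], [0.997, 0.072, -0.0], [-0.001, 0.001, -1.0]] [-1.19043424  0.43812668  1.08010224  1.62103982 -0.39568193  1.32204184
  0.02153903] 15.75
[] pred [395.45815234 221.1502593 ]
```

Request:
apply_moves(
  series=[
    [[-0.12, 0.6, 0], [0, 0, 0]],
    [[-0.12, 0.6, 0], [0, 0, 0]],
    [[-0.1, 0.4, 0], [0, 0, 0]],
    [[-0.03, 0.2, 0], [0, 0, 0]],
    [[0, 0, 0], [0, 0, 0]],
  ],
)

```text
time: 16.27
tcp_pos: [0.6219, 0.19, 0.3468]
tcp_rot: [[-0.07, 0.998, 0.003], [0.998, 0.07, -0.0], [-0.001, 0.002, -1.0]]
wrist_force: [-0.3, 0.1, 0.5]
opening: 0.0594
grasp_force: 0.0
```

```bash
python3 - <<'E'
from h import *
s=arm.sense();im=arm.get_image('wrist');T=wristT(im,s);print(s['tcp_pos'],s['time'])
v=(.598,.0934,.0705)
for n in ('crank_grip','cylinder_1'):
  d=arm.pinpoint('wrist',n);print([(e['conf'],e['uv']) for e in d[:4]],'pred',proj(im,feed(*v,LOC['crank_grip']),T))
print('sleeve ends pred',proj(im,feed(*v,(.0324,.062,.2162)),T),proj(im,feed(*v,(.0324,.112,.2162)),T))
cv2.imwrite('pics/cr.png',im['color'][:,:,::-1])
E
```

```text
[0.62193584 0.19002188 0.34675293] 16.2667
[(0.74, [203.9, 229.4]), (0.67, [318.1, 204.1]), (0.6, [295.1, 211.4])] pred [318.56762174 205.03778682]
[(0.62, [324.8, 286.6])] pred [318.56762174 205.03778682]
sleeve ends pred [318.54101035 230.22991744] [318.59500601 178.3254596 ]
```

Request:
apply_moves(
  series=[
    [[0, 0.04, 0.6], [0, 0, 0]],
    [[0, 0, 0.8], [0, 0, 0]],
    [[0, 0, 0.8], [0, 0, 0]],
    [[0, 0, 0.6], [0, 0, 0]],
    [[0, 0, 0.3], [0, 0, 0]],
  ],
)

```text
time: 16.83
tcp_pos: [0.6211, 0.1923, 0.2214]
tcp_rot: [[-0.074, 0.997, 0.001], [0.997, 0.074, 0.0], [0.0, 0.001, -1.0]]
wrist_force: [-0.4, -0.2, -0.2]
opening: 0.0601
grasp_force: 0.0
```

Request:
apply_moves(
  series=[
    [[0, 0, 0.15], [0, 0, 0]],
    [[0, 0, 0], [0, 0, 0]],
    [[0, 0, 0], [0, 0, 0]],
  ],
)

```text
time: 17.08
tcp_pos: [0.6234, 0.1918, 0.2195]
tcp_rot: [[-0.073, 0.997, 0.005], [0.997, 0.073, 0.001], [0.001, 0.005, -1.0]]
wrist_force: [0.1, 0.2, 0.4]
opening: 0.0601
grasp_force: 0.0
```

Request:
apply_moves(
  series=[
    [[0, 0, 0], [0, 0, 0]],
    [[0, 0, 0], [0, 0, 0]],
    [[0, 0, 0], [0, 0, 0]],
    [[0, 0, 0], [0, 0, 0]],
    [[0, 0, 0], [0, 0, 0]],
  ],
  claw=-1,
  force=25,
)

```text
time: 17.5
tcp_pos: [0.623, 0.1916, 0.2184]
tcp_rot: [[-0.073, 0.997, 0.004], [0.997, 0.073, 0.001], [0.0, 0.004, -1.0]]
wrist_force: [-1.7, 1.1, 1.3]
opening: 0.0146
grasp_force: 24.7
```

Request:
apply_moves(
  series=[
    [[0, 0, 0], [0, 0, 0]],
    [[0, 0, 0], [0, 0, 0]],
    [[0, 0, 0], [0, 0, 0]],
  ],
)

```text
time: 17.75
tcp_pos: [0.6231, 0.1916, 0.2183]
tcp_rot: [[-0.073, 0.997, 0.004], [0.997, 0.073, 0.001], [0.0, 0.004, -1.0]]
wrist_force: [-1.3, 0.9, 2.8]
opening: 0.0145
grasp_force: 24.7
```

Gripped, with a 14.5 mm opening, and the position matches. Turning towards q≈0.5 first.

Request:
apply_moves(
  series=[
    [[0, -0.041, -0.0385], [0, 0, 0]],
    [[0, -0.041, -0.0385], [0, 0, 0]],
    [[0, -0.0445, -0.034], [0, 0, 0]],
    [[0, -0.0445, -0.034], [0, 0, 0]],
    [[0, -0.048, -0.0295], [0, 0, 0]],
  ],
)

```text
time: 18.17
tcp_pos: [0.6148, 0.191, 0.2259]
tcp_rot: [[-0.073, 0.997, 0.006], [0.997, 0.073, 0.001], [0.0, 0.006, -1.0]]
wrist_force: [4.4, 0.8, 3.8]
opening: 0.0143
grasp_force: 24.9
```

Request:
apply_moves(
  series=[
    [[0, -0.048, -0.0295], [0, 0, 0]],
    [[0, -0.0505, -0.0245], [0, 0, 0]],
    [[0, -0.0505, -0.0245], [0, 0, 0]],
    [[0, -0.053, -0.0195], [0, 0, 0]],
    [[0, -0.053, -0.0195], [0, 0, 0]],
  ],
)

```text
time: 18.58
tcp_pos: [0.6051, 0.1903, 0.2312]
tcp_rot: [[-0.073, 0.997, 0.007], [0.997, 0.073, 0.001], [0.001, 0.007, -1.0]]
wrist_force: [6.0, 1.5, 9.1]
opening: 0.0144
grasp_force: 25.4
```

```bash
cat > q.py <<'E'
from h import *
s=arm.sense();d=s['tcp_pos'][:2]-[.598,.0934];c,n=np.cos(.0705),np.sin(.0705)
fx=c*d[0]+n*d[1];fz=s['tcp_pos'][2]-.185
print('q',np.arctan2(-fx,fz)+.803,'r',np.hypot(fx,fz),'fx,fz',fx,fz,s['wrist_force'],s['opening'],s['time'])
E
python3 q.py
```

```text
q 0.5104694913296455 r 0.04822227450536452 fx,fz 0.013906153934039631 0.04617365743834381 [5.95560602 1.46316274 9.12280049] 0.014403806154827652 18.5833
```

Request:
apply_moves(
  series=[
    [[0, -0.0545, -0.014], [0, 0, 0]],
    [[0, -0.0545, -0.014], [0, 0, 0]],
    [[0, -0.0555, -0.0085], [0, 0, 0]],
    [[0, -0.0555, -0.0085], [0, 0, 0]],
    [[0, -0.056, -0.003], [0, 0, 0]],
  ],
)

```text
time: 19.0
tcp_pos: [0.5945, 0.1894, 0.2337]
tcp_rot: [[-0.073, 0.997, 0.009], [0.997, 0.073, 0.002], [0.001, 0.009, -1.0]]
wrist_force: [5.0, 1.9, 17.9]
opening: 0.0145
grasp_force: 26.3
```

Request:
apply_moves(
  series=[
    [[0, -0.056, -0.003], [0, 0, 0]],
    [[0, -0.056, 0.0025], [0, 0, 0]],
    [[0, -0.056, 0.0025], [0, 0, 0]],
    [[0, -0.0555, 0.0085], [0, 0, 0]],
    [[0, -0.05, 0.0085], [0, 0, 0]],
  ],
)

```text
time: 19.42
tcp_pos: [0.5838, 0.1886, 0.2336]
tcp_rot: [[-0.073, 0.997, 0.009], [0.997, 0.073, 0.002], [0.002, 0.009, -1.0]]
wrist_force: [0.4, 1.1, 30.6]
opening: 0.0146
grasp_force: 27.3
```

Request:
apply_moves(
  series=[
    [[0, 0, 0], [0, 0, 0]],
    [[0, 0, 0], [0, 0, 0]],
    [[0, 0, 0], [0, 0, 0]],
    [[0, 0, 0], [0, 0, 0]],
    [[0, 0, 0], [0, 0, 0]],
  ],
)

```text
time: 19.83
tcp_pos: [0.5835, 0.1886, 0.2336]
tcp_rot: [[-0.073, 0.997, 0.008], [0.997, 0.073, 0.002], [0.002, 0.008, -1.0]]
wrist_force: [-3.6, 1.8, 30.5]
opening: 0.0145
grasp_force: 27.3
```

Request:
apply_moves(
  series=[
    [[0, 0, 0], [0, 0, 0]],
    [[0, 0, 0], [0, 0, 0]],
    [[0, 0, 0], [0, 0, 0]],
    [[0, 0, 0], [0, 0, 0]],
    [[0, 0, 0], [0, 0, 0]],
  ],
)

```text
time: 20.25
tcp_pos: [0.5835, 0.1886, 0.2336]
tcp_rot: [[-0.073, 0.997, 0.008], [0.997, 0.073, 0.002], [0.002, 0.008, -1.0]]
wrist_force: [-2.9, 0.3, 30.4]
opening: 0.0148
grasp_force: 27.3
```

```bash
python3 q.py; cat > cyl.py <<'E'
from h import *
import sys
for c in('top','scene'):
    im=arm.get_image(c);print(c,'bowl at',proj(im,[.432,.08,.02]).round(),'drum',proj(im,[.598,.0934,.24]).round(),[(round(e['conf'],2),np.round(e['uv']).tolist()) for e in arm.pinpoint(c,'cylinder_1')][:6])
    q=proj(im,[.5,.09,.1]).astype(int);a=im['color'][q[1]-80:q[1]+80,q[0]-80:q[0]+80]
    L=[a] if c=='top' else L+[a]
cv2.imwrite('pics/%s.png'%sys.argv[1],cv2.resize(np.hstack(L),(800,400),interpolation=cv2.INTER_CUBIC)[:,:,::-1])
E
python3 cyl.py c1
```

```text
q 0.9614022016211332 r 0.04918485477343625 fx,fz -0.007758449179954891 0.04856908899090112 [-2.91603242  0.31922903 30.44582792] 0.01479512242873383 20.25
top bowl at [289. 263.] drum [276. 184.] [(0.7, [277.0, 195.0]), (0.41, [282.0, 209.0])]
scene bowl at [278. 267.] drum [319. 168.] [(0.64, [309.0, 184.0]), (0.53, [315.0, 174.0])]
```

Rising vertical force of 30 N: my arc is slightly off the true one. I'll open to relax it (the drum stays put), then check the bowl.

Request:
apply_moves(
  series=[
    [[0, 0, -0.04], [0, 0, 0]],
    [[0, 0, 0], [0, 0, 0]],
    [[0, 0, 0], [0, 0, 0]],
  ],
)

```text
time: 20.7
tcp_pos: [0.5829, 0.1885, 0.234]
tcp_rot: [[-0.073, 0.997, 0.006], [0.997, 0.073, 0.001], [0.001, 0.006, -1.0]]
wrist_force: [-0.3, 0.9, 15.8]
opening: 0.0146
grasp_force: 26.0
```

Request:
apply_moves(
  series=[
    [[0, 0, 0], [0, 0, 0]],
    [[0, 0, 0], [0, 0, 0]],
    [[0, 0, 0], [0, 0, 0]],
    [[0, 0, 0], [0, 0, 0]],
    [[0, 0, 0], [0, 0, 0]],
  ],
  claw=0.2,
)

```text
time: 21.12
tcp_pos: [0.582, 0.1885, 0.2324]
tcp_rot: [[-0.073, 0.997, 0.004], [0.997, 0.073, 0.0], [0.0, 0.004, -1.0]]
wrist_force: [-0.3, -1.2, 0.0]
opening: 0.0518
grasp_force: 0.0
```

```bash
python3 q.py; python3 cyl.py c1; python3 - <<'E'
from h import *
for c in('top','scene'):
    im=arm.get_image(c);A=im['color'].astype(int)
    q=proj(im,[.432,.08,.03]).astype(int);print(c,q)
    # brightness & redness in bowl neighbourhood
    B=A[q[1]-20:q[1]+21:2,q[0]-24:q[0]+25:2]
    sat=(B.max(2)-B.min(2));print('\n'.join(' '.join('%3d'%k for k in r) for r in sat))
    print([ (round(e['conf'],2),np.round(e['uv']).tolist()) for e in arm.masks_of(c,'cylinder_1')])
im=arm.get_image('top')
print([(e['conf'],e['uv']) for e in arm.pinpoint('top','crank_grip')],'pred q=.96',proj(im,feed(.598,.0934,.0705,(-.0077,.087,.2295))))
E
```

```text
q 0.9956043547170581 r 0.048246899410009814 fx,fz -0.009235215903312933 0.04735476839663352 [-0.31438976 -1.19142049  0.01608278] 0.051811278024225 21.1167
top bowl at [289. 263.] drum [276. 184.] [(0.54, [278.0, 194.0]), (0.44, [281.0, 211.0])]
scene bowl at [278. 267.] drum [319. 168.] [(0.51, [312.0, 168.0]), (0.47, [310.0, 184.0]), (0.29, [319.0, 243.0])]
top [289 262]
 23  19  19  18   7   8  12  12  13  11  12  12  12  13  14   7   7  65  29  20  18  19  20  20  20
 42  19  20  20  10   9  15  13  12  16  13  12  13  14  12  10  16  32  52  43  20  18  21  20  18
 46  25  17  19  22   8  15  12  14  13  12  13  13  13  11  12   6  23  28  41  41  20  19  18  19
 34  34  19  30  22   7  13   8  13  14  15  15  14  18  21  21  14  23  26  26  33  37  19  20  21
 32  25  42  27  29  10  21  23  25  22  24  25  24  23  22  23  20  22  23  22  29  48  20  18  20
 25  22  61  31  24  21  23  23  24  23  24  25  24  22  23  25  21  25  24  22  25  29  69  18  19
 21  49  54  20  24  24  26  25  26  23  23  26  25  24  25  23  23  23  24  23  24  26  42  19  19
 32  82  49  22  23  25 
[... 2929 characters left out ...]
 27  21  22
 21  22  22  22  29  41  42  45  53  56  64  80  76  63  53  53  46  41  44  47  48  31  23  23  21
 23  22  22  23  25  32  41  41  40  41  43  37  41  42  45  42  54  47  49  43  30  23  23  22  23
 22  22  21  22  21  23  28  40  45  50  48  49  44  49  47  53  56  51  40  25  22  22  23  21  23
 22  24  22  23  22  23  23  24  30  32  38  47  41  44  41  40  32  28  21  21  23  22  22  23  23
 23  20  23  22  21  22  23  23  21  23  24  24  24  21  23  21  23  23  22  20  23  21  21  23  22
 22  22  22  23  23  22  21  22  22  23  22  21  21  21  23  22  22  22  22  21  21  21  22  22  22
[(0.57, [310.0, 185.0])]
[(0.76, [236.6, 191.5])] pred q=.96 [234.5874337  192.06852829]
```

The top picture's pixels show one neutral-coloured cylinder (13 x 8 px) lying mid-bowl, and two are left in the drum. I'll regrip relaxed and turn on by 0.7 rad.

Request:
apply_moves(
  series=[
    [[0, 0.02, 0.05], [0, 0, 0]],
    [[0, 0, 0], [0, 0, 0]],
    [[0, 0, 0], [0, 0, 0]],
    [[0, 0, 0], [0, 0, 0]],
    [[0, 0, 0], [0, 0, 0]],
  ],
  claw=-1,
  force=20,
)

```text
time: 22.03
tcp_pos: [0.5829, 0.1886, 0.2304]
tcp_rot: [[-0.073, 0.997, 0.004], [0.997, 0.073, 0.0], [0.0, 0.004, -1.0]]
wrist_force: [-0.5, -0.3, -0.8]
opening: 0.0149
grasp_force: 19.5
```

Request:
apply_moves(
  series=[
    [[0, 0, 0], [0, 0, 0]],
    [[0, 0, 0], [0, 0, 0]],
    [[0, 0, 0], [0, 0, 0]],
  ],
)

```text
time: 22.28
tcp_pos: [0.5829, 0.1886, 0.2304]
tcp_rot: [[-0.073, 0.997, 0.004], [0.997, 0.073, 0.0], [0.0, 0.004, -1.0]]
wrist_force: [-0.6, -0.8, -1.8]
opening: 0.0145
grasp_force: 19.5
```

```bash
python3 q.py; python3 cyl.py c2
```

```text
q 0.9847737376108111 r 0.04617331510970669 fx,fz -0.008346952016507658 0.0454125909881212 [-0.57484922 -0.75532689 -1.81046163] 0.014521365710601086 22.2833
top bowl at [289. 263.] drum [276. 184.] [(0.45, [280.0, 195.0])]
scene bowl at [278. 267.] drum [319. 168.] [(0.53, [312.0, 168.0]), (0.51, [310.0, 189.0])]
```

Request:
apply_moves(
  series=[
    [[0, -0.055, 0.012], [0, 0, 0]],
    [[0, -0.055, 0.012], [0, 0, 0]],
    [[0, -0.0535, 0.017], [0, 0, 0]],
    [[0, -0.0535, 0.017], [0, 0, 0]],
    [[0, -0.0515, 0.0225], [0, 0, 0]],
  ],
)

```text
time: 22.9
tcp_pos: [0.5722, 0.1878, 0.2275]
tcp_rot: [[-0.073, 0.997, 0.004], [0.997, 0.073, 0.001], [0.0, 0.005, -1.0]]
wrist_force: [0.9, -0.9, 6.8]
opening: 0.0149
grasp_force: 20.2
```

Request:
apply_moves(
  series=[
    [[0, -0.0515, 0.0225], [0, 0, 0]],
    [[0, -0.049, 0.0275], [0, 0, 0]],
    [[0, -0.049, 0.0275], [0, 0, 0]],
    [[0, 0, 0], [0, 0, 0]],
  ],
)

```text
time: 23.23
tcp_pos: [0.5657, 0.1873, 0.2242]
tcp_rot: [[-0.073, 0.997, 0.003], [0.997, 0.073, 0.001], [0.001, 0.003, -1.0]]
wrist_force: [-3.8, -1.5, 7.8]
opening: 0.015
grasp_force: 20.3
```

```bash
python3 q.py
```

```text
q 1.381715575647517 r 0.04683786724539652 fx,fz -0.025617929899704055 0.03921106318057746 [-3.83501461 -1.52756455  7.84937243] 0.015016075831007458 23.2333
```

Forces are low; I'll continue to about 1.7.

Request:
apply_moves(
  series=[
    [[0, -0.046, 0.031], [0, 0, 0]],
    [[0, -0.046, 0.031], [0, 0, 0]],
    [[0, -0.0425, 0.036], [0, 0, 0]],
    [[0, -0.0425, 0.036], [0, 0, 0]],
    [[0, -0.039, 0.0395], [0, 0, 0]],
  ],
)

```text
time: 23.65
tcp_pos: [0.557, 0.1866, 0.2173]
tcp_rot: [[-0.073, 0.997, 0.003], [0.997, 0.073, 0.001], [0.001, 0.003, -1.0]]
wrist_force: [-7.9, -2.3, 11.7]
opening: 0.0146
grasp_force: 20.7
```

Request:
apply_moves(
  series=[
    [[0, -0.03, 0.03], [0, 0, 0]],
    [[0, 0, 0], [0, 0, 0]],
    [[0, 0, 0], [0, 0, 0]],
    [[0, 0, 0], [0, 0, 0]],
    [[0, 0, 0], [0, 0, 0]],
  ],
)

```text
time: 24.07
tcp_pos: [0.5554, 0.1865, 0.2158]
tcp_rot: [[-0.073, 0.997, 0.002], [0.997, 0.073, 0.001], [0.0, 0.002, -1.0]]
wrist_force: [-8.2, -1.6, 8.0]
opening: 0.0148
grasp_force: 20.5
```

Request:
apply_moves(
  series=[
    [[0, 0, 0], [0, 0, 0]],
    [[0, 0, 0], [0, 0, 0]],
    [[0, 0, 0], [0, 0, 0]],
    [[0, 0, 0], [0, 0, 0]],
    [[0, 0, 0], [0, 0, 0]],
  ],
)

```text
time: 24.48
tcp_pos: [0.5554, 0.1865, 0.2158]
tcp_rot: [[-0.073, 0.997, 0.002], [0.997, 0.073, 0.001], [0.0, 0.002, -1.0]]
wrist_force: [-8.3, -1.1, 9.1]
opening: 0.0145
grasp_force: 20.5
```

```bash
python3 q.py; python3 cyl.py c3
```

```text
q 1.6655783969408189 r 0.04728537195974539 fx,fz -0.03591429374311514 0.030758249402472765 [-8.33223392 -1.1401817   9.09943384] 0.014532948211755053 24.4833
top bowl at [289. 263.] drum [276. 184.] [(0.69, [281.0, 212.0])]
scene bowl at [278. 267.] drum [319. 168.] [(0.48, [310.0, 185.0])]
```

View pics/c3.png

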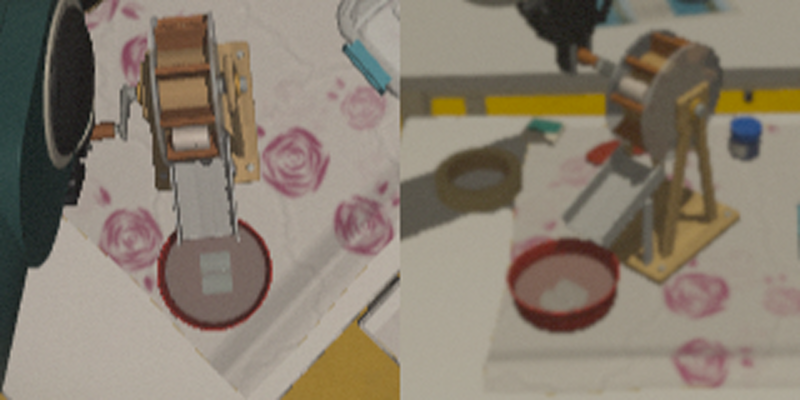

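Top crop: two cylinders lie side by side in the bowl (215,272), the third is still in its drum pocket (193,135), and the bowl is upright under the chute. I'll release the handle and back off upward.

Request:
apply_moves(
  series=[
    [[0, 0, 0], [0, 0, 0]],
    [[0, 0, 0], [0, 0, 0]],
    [[0, 0, 0], [0, 0, 0]],
    [[0, 0, 0], [0, 0, 0]],
    [[0, 0, 0], [0, 0, 0]],
  ],
  claw=0.2,
)

```text
time: 25.1
tcp_pos: [0.5565, 0.1867, 0.2158]
tcp_rot: [[-0.073, 0.997, 0.004], [0.997, 0.073, 0.0], [0.0, 0.004, -1.0]]
wrist_force: [0.3, 0.1, 0.6]
opening: 0.0511
grasp_force: 0.0
```

Request:
apply_moves(
  series=[
    [[0, 0, -0.2], [0, 0, 0]],
    [[0, 0, -0.5], [0, 0, 0]],
    [[0, 0, -0.7], [0, 0, 0]],
    [[0, 0, -0.7], [0, 0, 0]],
    [[0, 0, -0.7], [0, 0, 0]],
  ],
)

```text
time: 25.52
tcp_pos: [0.5559, 0.1863, 0.3297]
tcp_rot: [[-0.072, 0.997, 0.004], [0.997, 0.072, 0.0], [-0.0, 0.004, -1.0]]
wrist_force: [-0.3, -0.2, -0.1]
opening: 0.051
grasp_force: 0.0
```

Request:
apply_moves(
  series=[
    [[0, 0, -0.5], [0, 0, 0]],
    [[0, 0, -0.2], [0, 0, 0]],
    [[0, 0, 0], [0, 0, 0]],
    [[0, 0, 0], [0, 0, 0]],
    [[0, 0, 0], [0, 0, 0]],
  ],
)

```text
time: 25.93
tcp_pos: [0.5555, 0.1867, 0.3548]
tcp_rot: [[-0.073, 0.997, 0.003], [0.997, 0.073, -0.0], [-0.0, 0.003, -1.0]]
wrist_force: [0.5, 1.1, -0.6]
opening: 0.0518
grasp_force: 0.0
```

```bash
python3 cyl.py c4; python3 - <<'E'
from h import *
im=arm.get_image('top');a=im['color'].astype(int);q=proj(im,[.432,.08,.03]).astype(int)
B=a[q[1]-15:q[1]+16,q[0]-18:q[0]+19];sat=B.max(2)-B.min(2);print('neutral px in bowl',((sat<16)&(np.arange(31)[:,None]>9)).sum())
print([(e['conf'],e['uv']) for e in arm.pinpoint('top','crank_grip')],'pred 1.67',proj(im,feed(.598,.0934,.0705,(-.045*np.sin(.867),.087,.185+.045*np.cos(.867)))),arm.sense()['wrist_force'],arm.sense()['tcp_pos'])
E
```

```text
top bowl at [289. 263.] drum [276. 184.] [(0.71, [280.0, 212.0])]
scene bowl at [278. 267.] drum [319. 168.] [(0.39, [306.0, 184.0])]
neutral px in bowl 167
[(0.95, [236.4, 209.9])] pred 1.67 [236.81409776 205.80519389] [-0.36185367 -0.01192058  1.10161991] [0.55587503 0.18656044 0.35549377]
```

```bash
python3 -c "
from plant import arm;print(arm.finish_job())"
```

```text
the job is handed in; nothing more can be done
None
```

I handed the job in at about 26 s: the bowl stands under the chute with two cylinders in it, the first lay in the bowl before the second dropped, and the third is still in the drum.

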